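Bed a sink pipe in the V rest and clamp it

TASK

Pick up the steel sink pipe and lower it gently into the two V notches of the blue pipe rest, a little short of the end stop, so that it settles centred while you still hold it. Then slide it along the notches until its end butts lightly against the stop, let it go, and swing the red clamp bar down until it bears firmly on the pipe. Do not drop, ram or crush anything, and leave the mug, the soap bottle and the wrench where they are.

Things in the scene. Friction and masses are not known exactly. Their poses are not given: they have to be found in the camera images.
- pipe: Straight steel pipe, 180 mm long, 40 mm outer diameter, 0.2 to 0.35 kg, with a 14 mm wide band of yellow tape round its middle. Origin: on the axis at mid-length (centre of the tape); x runs along the pipe. The two ends are alike. It starts level on the chocks, axis 32 mm above the counter.
- chocks: Two light timber chocks, fixed, 30 mm long (along the pipe), 100 mm wide, 124 mm apart centre to centre, joined by a batten 16 mm wide and 6 mm thick. The pipe lies on their 12 mm high seats between 18 mm high lips; between the chocks 94 mm of its length is free for fingers. Origin: on the counter under the middle; x along the pipe.
- rest: Pipe rest, fixed to the counter: blue base plate (x -115 to +155 mm, 110 mm wide, 12 mm thick) with two aluminium 90 degree V notches opening upward, each 16 mm long, at x = -60 and +60 mm. Origin: on the counter; x along the notches towards the end stop, z up. A pipe home in the notches lies at y = 0, parallel to x; butted on the stop its middle is at x = 0.
- notches (a point): Fixed point of the rest, midway between the notches, 75 mm above the counter: where a seated pipe's axis is at the LOWEST setting. The notches' height is set anew each time, 0 to 18 mm higher, and NOT reported, so the touch must be felt; they do not give. They reach 31 mm to each side and 3 mm above the seated axis. Between them (x -52 to +52) fingers have room 35 mm below the axis.
- stop: Dark steel end stop plate of the rest, same origin and axes as the rest. The face the pipe butts against is at x = +90 mm: a pipe set down with its middle at x = -15 to -30 mm is well short of it. Sliding the pipe in the notches takes under 5 N; a light butt adds 2 to 8 N. 52 mm wide, top 102 mm above the counter; behind it, to x = 125 and z = 124 mm, are the cheeks of the clamp's hinge.
- hinge (a point): Middle of the clamp bar's hinge axis, which is level, along the rest's y; at x = 107, z = 114 mm in the rest's frame. The hinge is stiff: the bar stays where it is left and takes about 3 N at the tip to move. Push it over from its outer side (away from the notches), then press down near the tip with some 5 to 10 N so that it bears on the pipe.
- clamp (a joint): Angle of the red clamp bar, rad: 0 = level, pointing to the rest's -x over the pipe; 1.57 = upright; starts at 1.3 to 1.65, end of travel 1.75. Bar 24 mm wide, 12 mm thick (hinge axis in mid-thickness), reaching 100 mm from the hinge; a pad under it 55 mm from the hinge reaches 16 mm below the mid-plane and meets the pipe at about -0.05 to +0.3 rad, depending on the notches' height.
- clamp_tip (a point): Point on the outer (upper, when shut) face of the clamp bar, on its centre line, 95 mm from the hinge.
- mug: White mug, 76 mm diameter, 90 mm high, bystander. Origin: centre of its underside.
- soap: Green bottle, 56 mm diameter, 150 mm high, bystander. Origin: centre of its underside.
- wrench: Steel wrench, 170 mm long, lying on the counter, bystander. Origin: middle of its underside; x along it.

How it is judged:
On the way, in this order (a step that is already met when the one before it is completed fails the run):
1. the pipe, still held, lies in both V notches short of the stop: axis centred within 3 mm, parallel within 0.04 rad, touching the rest with 0.5 N or more, its end 5 to 50 mm from the stop (y of pipe in the frame of rest between -0.003 and 0.003 m and angle between the x axis of pipe and the x axis of rest, either way round below 0.04 rad and z of pipe in the frame of rest between 0.07 and 0.097 m and x of pipe in the frame of rest between -0.05 and -0.005 m and contact force between pipe and rest above 0.5 N and contact force between the fingers and pipe above 0.5 N), for 0.1 s.
2. the pipe, lying in the notches, is pushed against the end stop with 1.5 N or more (y of pipe in the frame of rest between -0.003 and 0.003 m and angle between the x axis of pipe and the x axis of rest, either way round below 0.04 rad and z of pipe in the frame of rest between 0.07 and 0.097 m and x of pipe in the frame of rest between -0.003 and 0.003 m and contact force between pipe and stop above 1.5 N), for 0.1 s.
3. the pipe let go, lying against the stop, with the clamp bar bearing on it with 2 N or more (y of pipe in the frame of rest between -0.003 and 0.003 m and angle between the x axis of pipe and the x axis of rest, either way round below 0.04 rad and z of pipe in the frame of rest between 0.07 and 0.097 m and x of pipe in the frame of rest between -0.003 and 0.003 m and contact force between clamp and pipe above 2 N and contact force between the fingers and pipe below 0.1 N), for 0.1 s.
At the end, for the whole second after the job is handed in: The pipe lies at rest in both notches (axis within 3 mm of the centre line, parallel within 0.04 rad, axis height 70 to 97 mm), its end within 3 mm of the stop, the clamp bar down (below 0.45 rad) and bearing on it with at least 0.5 N, and the robot touches nothing (y of pipe in the frame of rest between -0.003 and 0.003 m and angle between the x axis of pipe and the x axis of rest, either way round below 0.04 rad and z of pipe in the frame of rest between 0.07 and 0.097 m and x of pipe in the frame of rest between -0.003 and 0.003 m and contact force between clamp and pipe above 0.5 N and contact force between the fingers and pipe below 0.1 N and linear speed of pipe below 0.02 m/s and value of joint clamp below 0.45 rad).
It fails at once if the pipe is dropped or rammed: more than 35 N between the pipe and the rest (notches and stop) while the clamp does not bear on it (contact force between pipe and rest above 35 N and contact force between clamp and pipe below 0.2 N).
It fails at once if the pipe is let fall: it touches nothing at all and moves faster than 0.15 m/s (contact force between pipe and anything else below 0.05 N and linear speed of pipe above 0.15 m/s).
It fails at once if the clamp bar crushes the pipe: more than 25 N between them (contact force between clamp and pipe above 25 N).
It fails at once if the mug, the soap bottle or the wrench is moved by more than 20 mm (distance of any of mug, soap, wrench from where it was at the start of the episode above 0.02 m).
It also fails if it takes over 72 s, if anything falls off the work surface, if the arm or the gripper's body presses on something with over 40 N, if the wrist force passes 120 N, or if a joint passes its speed limit or range.

ROBOT

A 6-joint arm with a two-finger parallel gripper is mounted at the origin on the work surface. World frame = base frame: x ahead of the robot, y to its left, z up, the work surface at z = 0. Lengths are in m, angles in rad, forces in N, time in s.
With the tool pointing down it reaches from about 0.425 to 0.95 m from the base axis. Payload 3.5 kg.
Tool frame: the origin (TCP) lies on the centre line of the jaws, within the pads' length; the fingertips stand 17 mm ahead of it and the grasp point (between the pads) lies 2 mm behind it; z points along the fingers, y is the line along which they close (so a half turn about z gives the same grasp; the last joint's range is limited). The gripper opens to 85 mm and grips with 20 to 120 N. Pads are 22 mm wide; open, the fingers measure 114 mm over their backs; the gripper's body (76 mm by 85 mm) begins 54 mm behind the grasp point. The pads swing forward as they close: fully open they stand 13 mm farther back than shut.
Start: joints at [1.194, 0.286, 1.577, -0, 1.279, -0.15], TCP at [0.152, 0.658, 0.248] pointing down, gripper open.
Joint ranges: [-2.77, 2.77], [-0.9, 2.22], [0.21, 2.48], [-1.53, 4.67], [0.24, 2.81], [-2.84, 2.84]. Speed limits (rad/s): [2.79, 2.79, 3.14, 3.14, 3.14, 3.14].

INTERFACE

Orientations are given as a unit quaternion [x, y, z, w].
In Python, from plant import ctrl gives the robot as it stands. The module is installed in compiled form; this text tells all that it offers.
- The arm moves only by the tool drive_tool, never from a script. Its argument "moves" is a list of rows, each a list of 3 entries, a list of its own where there are three numbers: the turn, a rotation vector about the tool's x, y, z in rad, then the shift along the tool's x, y, z in m, then the finger opening in m, from 0 to 0.0854. A call has 1 to 5 rows; each row shifts and turns the commanded pose from where the row before left it, along the tool's axes as they then stand; what a row does not reach is not made up. A row lasts 1/8 s, in which the tool goes at most 62.5 mm and 10.7 degrees, less where a joint would pass 70% of its speed; a pose out of reach is approached as far as the arm can. A call with a gripper value outside its range is refused whole. The fingers move at their own pace and stop on an object; "grip_force" is the grip in N (left out, the last holds). Time passes only in rows, so rows that do not move let the fingers close. It gives the time, the measured TCP pose, the force, the opening and the grip force at its end, in the units of the state.
- ctrl.get_state(): the state, without advancing time (a new reading comes with each control period).
- ctrl.read_camera(name): name is "side" or "top"; returns a dict with "image" (420x560x3 uint8, red, green, blue), "fx", "fy", "cx", "cy" (pixels), "dist" ([k1, k2, p1, p2, k3] as OpenCV has them; the pictures are not rectified), "R" (3x3) and "t" (3): a world point X has camera coordinates R X + t. Camera axes: x right, y down, z forward; pixel columns grow to the right and rows downward; lengths in m; the calibration is good to about 2 mm. A picture is of the moment at which its call begins. There is no depth.
- ctrl.sign_off(): hands the job in; it is judged then, once.
The state is a dict: "time": time; "qpos": joint angles; "dq": joint speeds; "joint_efforts": joint torques, N m; "eef_pos": TCP position; "tcp_rot": TCP orientation; "contact_force": force on the tool from outside, world axes, zero at the start; "wrist_torque": the same for the moment, N m; "opening": opening from 0.0 (shut) to 1.0 (fully open); "finger_force": force on a finger pad.
Only numpy, scipy, OpenCV 4.12 (cv2) and the standard library are available. Lean on these libraries where they do the work, as an engineer would, in place of code of your own. Each camera call takes 0.05 s, during which the arm holds its last target. There are 200 camera calls.

## Working session

There is one attempt and no reset: what is moved stays moved. The work goes in short steps, Python scripts to look and compute and a tool call to move; the robot and the scene stay as the last step left them, time stands still between calls to the robot, and variables do not carry over. Pictures are saved under pics/ and viewed, at most 10 in all, crops included, and the job is handed in when it is done.

Besides the shell and the picture viewer there is one more tool, called after ">>>" in YAML: its name, and indented under it one key for each argument. drive_tool: Moves the arm, as the interface text tells. Its arguments: {"type":"object","properties":{"moves":{"type":"array","items":{"type":"array"}},"grip_force":{"type":"number"}},"required":["moves"]}

```bash
mkdir -p pics
cat > h.py <<'E'
import numpy as np, cv2
from plant import ctrl
def cam(n): 
    c=ctrl.read_camera(n); c['K']=np.array([[c['fx'],0,c['cx']],[0,c['fy'],c['cy']],[0,0,1.]]); c['dist']=np.array(c['dist'],float); c['R']=np.array(c['R']); c['t']=np.array(c['t']); return c
def save(c,p): cv2.imwrite(p,cv2.cvtColor(c['image'],cv2.COLOR_RGB2BGR))
def ray(c,px):
    u=cv2.undistortPoints(np.array(px,float).reshape(-1,1,2),c['K'],c['dist']).reshape(-1,2)
    d=np.c_[u,np.ones(len(u))]@c['R']; return -c['R'].T@c['t'],d
def plane(c,px,z):
    o,d=ray(c,px); return o+d*((z-o[2])/d[:,2])[:,None]
def proj(c,P):
    return cv2.projectPoints(np.array(P,float).reshape(-1,1,3),cv2.Rodrigues(c['R'])[0],c['t'],c['K'],c['dist'])[0].reshape(-1,2)
E
python3 - <<'E'
from h import *
for n in('side','top'):
    c=cam(n); save(c,f'pics/{n}0.png'); print(n,-c['R'].T@c['t'],c['R'][2],c['fx'])
print(ctrl.get_state())
E
```

```text
side [0.5061439  0.5682058  0.71014511] [ 0.13453231 -0.69398361 -0.70731027] 391.55223677331713
top [ 0.51723076 -0.01382782  0.89729437] [ 0.10854545  0.01162096 -0.99402356] 391.8274918052221
{'time': 0.1, 'qpos': array([ 1.19400313e+00,  2.87088854e-01,  1.57804851e+00, -1.27212566e-05,
        1.27863677e+00, -1.50007320e-01]), 'dq': array([ 1.49688514e-03, -4.10910332e-04, -2.00526662e-03, -3.22025646e-05,
        7.08845876e-04,  1.05805831e-03]), 'joint_efforts': array([-3.46223324e-04, -4.07294011e+01, -2.93699867e+01, -1.95802922e-04,
        3.43518135e-03,  6.27875522e-06]), 'eef_pos': array([0.15153693, 0.65718144, 0.24706793]), 'tcp_rot': array([ 1.13148202e-01,  9.93577523e-01, -1.05470936e-03, -2.78112379e-04]), 'contact_force': array([0.23464923, 0.50023928, 0.98682769]), 'wrist_torque': array([ 0.04099385, -0.0054555 , -0.02677063]), 'finger_force': 0.0, 'opening': 1.0007038976380733}
```

View pics/side0.png

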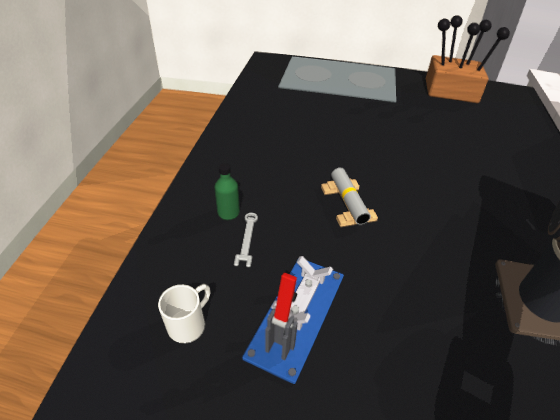

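View pics/top0.png

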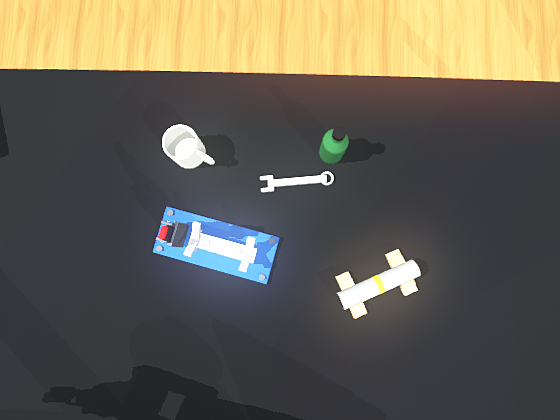

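The side view shows the rest with its blue plate around (295,318), the red bar at (285,298), and the pipe's tape at (349,191). In the top view the tape is at (379,284), the plate spans (153,207)–(280,283) and the hinge is at its left end.

```bash
cat > m.py <<'E'
from h import *
def big(m):
    cs,_=cv2.findContours(m.astype(np.uint8),cv2.RETR_EXTERNAL,cv2.CHAIN_APPROX_NONE); return max(cs,key=cv2.contourArea)
def plate(c):
    h=cv2.cvtColor(c['image'],cv2.COLOR_RGB2HSV); m=(h[...,0]>95)&(h[...,0]<130)&(h[...,1]>120)&(h[...,2]>60)
    m=cv2.morphologyEx(m.astype(np.uint8),cv2.MORPH_OPEN,np.ones((3,3)))
    pts=np.vstack([x for x in cv2.findContours(m,0,cv2.CHAIN_APPROX_NONE)[0] if cv2.contourArea(x)>40]).reshape(-1,2)
    P=plane(c,pts,0.012)
    r=cv2.minAreaRect((P[:,:2]*1000).astype(np.float32)); return r,cv2.boxPoints(r),proj(c,np.c_[cv2.boxPoints(r)/1000,np.full(4,.012)])
def pipe(c,z=.032):
    h=cv2.cvtColor(c['image'],cv2.COLOR_RGB2HSV)
    y=(h[...,0]>22)&(h[...,0]<33)&(h[...,1]>170)&(h[...,2]>120); y[:100]=0
    k=big(y); q=k.reshape(-1,2).mean(0); 
    g=(h[...,1]<60)&(h[...,2]>95); 
    yy,xx=np.mgrid[:420,:560]; g&=np.hypot(xx-q[0],yy-q[1])<60
    g=cv2.morphologyEx((g|y).astype(np.uint8),cv2.MORPH_CLOSE,np.ones((3,3)))
    k2=big(g); P=plane(c,k2,z)[:,:2]*1000
    return plane(c,[q],z)[0],cv2.minAreaRect(P.astype(np.float32)),q
E
python3 - <<'E'
from m import *
for n in('top','side'):
    c=cam(n); np.set_printoptions(precision=4,suppress=True)
    for x in plate(c): print(n,x)
    print(pipe(c))
    h=cv2.cvtColor(c['image'],cv2.COLOR_RGB2HSV); r=((h[...,0]<6)|(h[...,0]>174))&(h[...,1]>170)&(h[...,2]>90)
    k=big(r); print('red',cv2.minAreaRect(k), cv2.boxPoints(cv2.minAreaRect(k)))
E
```

```text
top ((537.6969604492188, 143.1881103515625), (269.9423522949219, 110.30321502685547), 76.29913330078125)
top [[452.1464  25.1203]
 [559.3109  -1.0054]
 [623.2476 261.2559]
 [516.083  287.3816]]
top [[266.4366 284.3178]
 [279.556  236.6241]
 [165.8501 205.3474]
 [151.5488 252.0221]]
(array([ 0.4775, -0.2085,  0.032 ]), ((465.61053466796875, -218.94276428222656), (100.20161437988281, 190.01608276367188), 24.81727409362793), array([373.3333, 276.3333]))
red ((163.35000610351562, 231.95001220703125), (6.324555397033691, 12.965337753295898), 18.434947967529297) [[158.3 237.1]
 [162.4 224.8]
 [168.4 226.8]
 [164.3 239.1]]
side ((538.123046875, 147.67222595214844), (272.36114501953125, 111.32364654541016), 76.26868438720703)
side [[451.727   28.5962]
 [559.869    2.1714]
 [624.5191 266.7483]
 [516.3771 293.1731]]
side [[344.1218 274.4213]
 [297.9511 257.0296]
 [239.8517 358.9072]
 [294.5169 384.7976]]
(array([ 0.4671, -0.2303,  0.032 ]), ((463.4442138671875, -223.87368774414062), (44.630699157714844, 217.8721923828125), 25.18780517578125), array([347.6667, 190.9394]))
red ((284.7799987792969, 296.9599914550781), (15.473592758178711, 47.583526611328125), 10.30484676361084) [[272.912 318.984]
 [281.424 272.168]
 [296.648 274.936]
 [288.136 321.752]]
```

Run:
```python
from m import *
np.set_printoptions(precision=4,suppress=True)
c=cam('top'); h=cv2.cvtColor(c['image'],cv2.COLOR_RGB2HSV)
for p in[(379,284),(379,280),(360,291),(400,277),(395,258),(355,308),(350,297),(410,272)]: print(p,h[p[1],p[0]])
s=cam('side'); h2=cv2.cvtColor(s['image'],cv2.COLOR_RGB2HSV)
for p in[(349,191),(343,180),(356,205),(345,221),(362,217)]: print(p,h2[p[1],p[0]])
a=cv2.resize(c['image'][240:330,325:435],None,fx=5,fy=5,interpolation=0); b=cv2.resize(s['image'][160:235,310:390],None,fx=5,fy=5,interpolation=0)
o=np.zeros((450,950+0,3),np.uint8); o[:450,:550]=a; o[:375,550:950]=b
cv2.imwrite('pics/crop1.png',cv2.resize(o[...,::-1],(798,378)))
```

```text
(379, 284) [ 30 116 255]
(379, 280) [ 30 136 255]
(360, 291) [ 60   1 255]
(400, 277) [  0   0 255]
(395, 258) [ 29  31 255]
(355, 308) [ 30  11 255]
(350, 297) [  0   0 255]
(410, 272) [  0   0 255]
(349, 191) [ 25 162 238]
(343, 180) [ 30  11 189]
(356, 205) [ 26  10 186]
(345, 221) [ 19 119 238]
(362, 217) [150  51   5]
```

View pics/crop1.png

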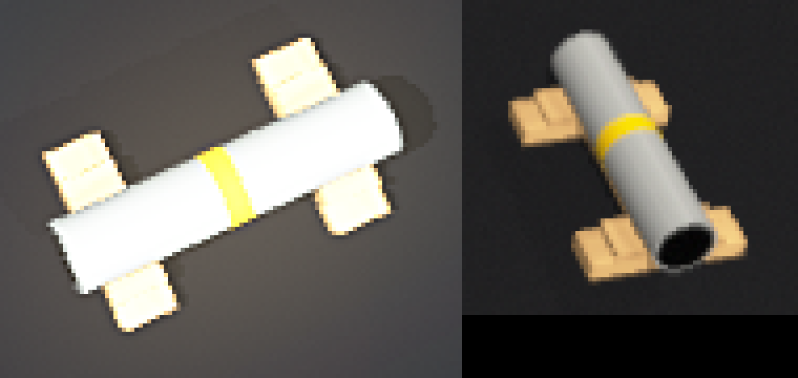

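Run:
```python
from m import *
np.set_printoptions(precision=4,suppress=True)
c=cam('top'); h=cv2.cvtColor(c['image'],cv2.COLOR_RGB2HSV)
def rep(c,y,edges,w,sc):
    q=np.array(big(y).reshape(-1,2).mean(0)); print('tape',q,plane(c,[q],.032))
    for e in edges:
        P=plane(c,np.array(e)/sc+w-.4,.032)[:,:2]; d=P[1]-P[0]; print(P.ravel(),np.arctan2(d[1],d[0]))
y=(h[...,0]>22)&(h[...,0]<36)&(h[...,1]>70)&(h[...,2]>120); y[:200]=0;y[:,:300]=0
rep(c,y,[[(52,225),(365,84)],[(83,292),(400,150)]],np.array([325,240]),4.2)
s=cam('side'); h=cv2.cvtColor(s['image'],cv2.COLOR_RGB2HSV)
y=(h[...,0]>22)&(h[...,0]<33)&(h[...,1]>130)&(h[...,2]>120); y[:150]=0;y[:,:300]=0;y[250:]=0
rep(s,y,[[(555,70),(650,250)],[(610,42),(712,230)]],np.array([310,160])-np.array([462/4.2,0]),4.2)
# white mask pca between chocks in top: rows sampled across the middle
h=cv2.cvtColor(c['image'],cv2.COLOR_RGB2HSV);m=(h[...,2]>150).astype(np.uint8)
L=[]
for x in range(364,394,2):
    col=np.nonzero(m[:,x])[0]; col=col[(col>240)&(col<330)]
    L.append((x,col.min(),col.max()))
L=np.array(L,float)
for k in(1,2):
    P=plane(c,L[:,[0,k]],.032)[:,:2]; print(k,np.polyfit(P[:,1],P[:,0],1),P.mean(0))
```

```text
tape [378.7333 283.6   ] [[ 0.4622 -0.2204  0.032 ]]
[ 0.4391 -0.1297  0.5161 -0.2921] -1.1279392014569016
[ 0.4055 -0.1462  0.4825 -0.3102] -1.1319585070277085
tape [347.6667 190.8485] [[ 0.4671 -0.2306  0.032 ]]
[ 0.5147 -0.2815  0.4429 -0.129 ] 2.0109770289670355
[ 0.4817 -0.3196  0.4077 -0.154 ] 1.9913010646226645
1 [-1.152   0.2402] [ 0.4922 -0.2187]
2 [-0.7838  0.2645] [ 0.4361 -0.2189]
```

The crop shows the pipe with clear edges and the tape in the middle. Pipe centre is about (0.461, -0.218) with its axis at 2.011 rad. Rest origin is about (0.533, 0.125) with its x axis at 1.332 rad. I'll start moving.

Create d.py:
```python
import sys
from h import *
from scipy.spatial.transform import Rotation as Ro
np.set_printoptions(precision=4,suppress=True)
def go(x,y,z,psi):
    s=ctrl.get_state(); R=Ro.from_quat(s['tcp_rot'])
    c,n=np.cos(psi),np.sin(psi); T=Ro.from_matrix(np.array([[c,n,0],[n,-c,0],[0,0,-1]]))
    d=np.array([x,y,z])-s['eef_pos']; X=R.as_matrix()[:,0]
    print('t',s['time'],'pos',s['eef_pos'],'psi',np.arctan2(X[1],X[0]),'q',s['qpos'],'F',s['contact_force'],'tq',s['wrist_torque'],'ff',s['finger_force'],'op',s['opening'])
    print('turn',(R.inv()*T).as_rotvec(),'shift now',R.inv().apply(d),'shift after turn',T.inv().apply(d),'len',np.linalg.norm(d))
if __name__=='__main__': go(*map(float,sys.argv[1:5]))
```

```text
(no output)
```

>>> drive_tool:
  moves:
    - [[0,0,0],[-0.0516,-0.0302,-0.004],0.0854]
    - [[0,0,0],[-0.0516,-0.0302,-0.004],0.0854]
    - [[0,0,0],[-0.0516,-0.0302,-0.004],0.0854]
    - [[0,0,0],[-0.0516,-0.0302,-0.004],0.0854]
    - [[0,0,0],[-0.0516,-0.0302,-0.004],0.0854]
  grip_force: 40

```text
time: 1.02
eef_pos: [0.3704, 0.4511, 0.2687]
tcp_rot: [0.113, 0.994, 0.0, 0.0]
contact_force: [1.1, 0.2, -0.3]
opening: 0.998
finger_force: 0.0
```

>>> drive_tool:
  moves:
    - [[0,0,0],[-0.0516,-0.0302,-0.004],0.0854]
    - [[0,0,0],[-0.0516,-0.0302,-0.004],0.0854]
    - [[0,0,0],[-0.0516,-0.0302,-0.004],0.0854]
    - [[0,0,0.18],[0,0,0],0.0854]
    - [[0,0,0.18],[0,0,0],0.0854]

```text
time: 1.65
eef_pos: [0.5005, 0.3285, 0.2804]
tcp_rot: [0.293, 0.956, 0.0, 0.0]
contact_force: [-0.5, 0.9, -0.0]
opening: 0.996
finger_force: 0.0
```

>>> drive_tool:
  moves:
    - [[0,0,0.18],[0,0,0],0.0854]
    - [[0,0,0.18],[0,0,0],0.0854]
    - [[0,0,0.184],[0,0,0],0.0854]
    - [[0,0,0],[0,0,0],0.0854]

```text
time: 2.15
eef_pos: [0.4996, 0.3295, 0.2804]
tcp_rot: [0.535, 0.845, 0.0, 0.0]
contact_force: [0.4, 1.0, 0.1]
opening: 1.001
finger_force: 0.0
```

```bash
python3 d.py 0.461 -0.218 0.13 2.0115
```

```text
t 2.15 pos [0.4996 0.3295 0.2804] psi 2.0128893045886733 q [ 0.4135  0.0958  1.7377  0.      1.308  -0.0286] F [0.3994 0.9534 0.0958] tq [ 0.0371  0.0344 -0.0426] ff 0.0 op 1.0011320164933408
turn [ 0.0002 -0.      0.0014] shift now [-0.4783 -0.2692  0.1504] shift after turn [-0.4787 -0.2685  0.1504] len 0.5690595530315795
```

>>> drive_tool:
  moves:
    - [[0,0,0],[-0.0532,-0.0298,0],0.0854]
    - [[0,0,0],[-0.0532,-0.0298,0],0.0854]
    - [[0,0,0],[-0.0532,-0.0298,0],0.0854]
    - [[0,0,0],[-0.0532,-0.0298,0],0.0854]
    - [[0,0,0],[-0.0532,-0.0298,0],0.0854]

```text
time: 2.78
eef_pos: [0.4777, 0.0236, 0.2807]
tcp_rot: [0.534, 0.845, 0.0, 0.001]
contact_force: [0.7, -0.6, -0.5]
opening: 1.005
finger_force: 0.0
```

>>> drive_tool:
  moves:
    - [[0,0,0],[-0.0532,-0.0298,0],0.0854]
    - [[0,0,0],[-0.0532,-0.0298,0],0.0854]
    - [[0,0,0],[-0.0532,-0.0298,0.03],0.0854]
    - [[0,0,0],[-0.0532,-0.0298,0.04],0.0854]
    - [[0,0,0],[0,0,0.04],0.0854]

```text
time: 3.4
eef_pos: [0.462, -0.2082, 0.1786]
tcp_rot: [0.536, 0.844, -0.0, 0.002]
contact_force: [0.4, 0.2, 0.4]
opening: 0.997
finger_force: 0.0
```

>>> drive_tool:
  moves:
    - [[0,0,0],[0,0,0.04],0.0854]
    - [[0,0,0],[0,0,0],0.0854]

```text
time: 3.65
eef_pos: [0.4596, -0.2031, 0.1351]
tcp_rot: [0.535, 0.845, 0.0, -0.004]
contact_force: [-0.3, 0.1, 0.3]
opening: 1.003
finger_force: 0.0
```

```bash
python3 d.py 0.461 -0.218 0.03 2.0115
python3 - <<'E'
from h import *
a=cam('top'); b=cam('side')
A=cv2.resize(a['image'][210:350,290:480],None,fx=3,fy=3); B=cv2.resize(b['image'][100:240,270:400],None,fx=3,fy=3)
A=cv2.convertScaleAbs(A,alpha=.8); o=np.hstack([A[:420,:420],B[:420,:380]]); cv2.imwrite('pics/c2.png',o[...,::-1])
E
```

```text
t 3.65 pos [ 0.4596 -0.2031  0.1351] psi 2.012804245965111 q [-0.6182  0.0361  2.0821 -0.      1.0314 -1.0602] F [-0.2737  0.1337  0.2513] tq [-0.0294  0.0428  0.0325] ff 0.0 op 1.002884128508699
turn [-0.004  -0.007   0.0013] shift now [-0.0148 -0.0047  0.1051] shift after turn [-0.0141 -0.0051  0.1051] len 0.10620721658337119
```

View pics/c2.png

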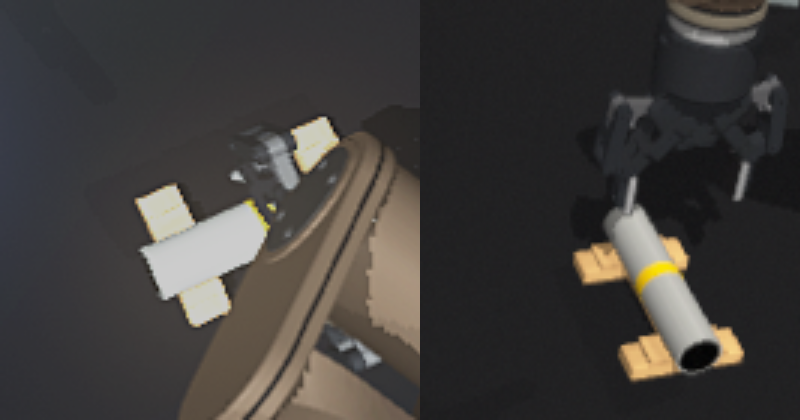

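The picture shows the fingers straddling the pipe, with the tape and chocks clear. I'll descend with corrections and grip.

>>> drive_tool:
  moves:
    - [[-0.004,-0.007,0],[-0.0141,-0.0051,0],0.0854]
    - [[0,0,0],[0,0,0.04],0.0854]
    - [[0,0,0],[0,0,0.04],0.0854]
    - [[0,0,0],[0,0,0.015],0.0854]
    - [[0,0,0],[0,0,0],0.0854]

```text
time: 4.38
eef_pos: [0.4642, -0.2202, 0.0438]
tcp_rot: [0.536, 0.844, -0.0, 0.004]
contact_force: [0.0, -1.3, 1.2]
opening: 0.997
finger_force: 0.0
```

```bash
python3 d.py 0.461 -0.218 0.03 2.0115
```

```text
t 4.375 pos [ 0.4642 -0.2202  0.0438] psi 2.010990058317239 q [-0.6407  0.2043  2.0986  0.0002  0.8305 -1.0811] F [ 0.0162 -1.2891  1.1937] tq [-0.0147  0.0114 -0.0084] ff 0.0 op 0.9969214087644833
turn [ 0.004   0.0071 -0.0005] shift now [ 0.0035 -0.002   0.0138] shift after turn [ 0.0034 -0.002   0.0138] len 0.014337742163281238
```

>>> drive_tool:
  moves:
    - [[0.004,0.007,0],[0.0034,-0.002,0.008],0.0854]
    - [[0,0,0],[0,0,0.006],0.0854]
    - [[0,0,0],[0,0,0],0.06]
    - [[0,0,0],[0,0,0],0.045]
    - [[0,0,0],[0,0,0],0.035]
  grip_force: 40

```text
time: 5.0
eef_pos: [0.461, -0.2177, 0.03]
tcp_rot: [0.536, 0.844, -0.0, 0.0]
contact_force: [-0.2, 0.7, 0.5]
opening: 0.459
finger_force: 40.1
```

>>> drive_tool:
  moves:
    - [[0,0,0],[0,0,0],0.03]
    - [[0,0,0],[0,0,0],0.03]
    - [[0,0,0],[0,0,0],0.03]

```text
time: 5.38
eef_pos: [0.461, -0.2178, 0.03]
tcp_rot: [0.536, 0.844, -0.0, 0.0]
contact_force: [-1.4, 1.0, 5.9]
opening: 0.453
finger_force: 40.2
```

```bash
python3 d.py 0.461 -0.218 0.03 2.0115
```

```text
t 5.375 pos [ 0.461  -0.2178  0.03  ] psi 2.0108720978971144 q [-0.6405  0.226   2.1058 -0.      0.8092 -1.0806] F [-1.4131  0.9689  5.95  ] tq [ 0.1385  0.2176 -0.039 ] ff 40.2323842048645 op 0.4534492015840039
turn [ 0.0003  0.0005 -0.0006] shift now [-0.0002 -0.0001 -0.    ] shift after turn [-0.0002 -0.0001 -0.    ] len 0.00024650912435409024
```

>>> drive_tool:
  moves:
    - [[0,0,0],[0,0,-0.01],0.03]
    - [[0,0,0],[0,0,-0.04],0.03]
    - [[0,0,0],[0,0,-0.05],0.03]
    - [[0,0,0],[0,0,-0.05],0.03]
    - [[0,0,0],[0,0,-0.02],0.03]
  grip_force: 50

```text
time: 6.0
eef_pos: [0.4616, -0.2181, 0.2027]
tcp_rot: [0.536, 0.844, -0.0, 0.003]
contact_force: [0.3, 0.1, -2.7]
opening: 0.452
finger_force: 51.3
```

>>> drive_tool:
  moves:
    - [[0,0,0],[0.033,0.0245,0],0.03]
    - [[0,0,0],[0.033,0.0245,0],0.03]
    - [[0,0,0],[0.033,0.0245,0],0.03]
    - [[0,0,0],[0.033,0.0245,0],0.03]
    - [[0,0,0.1],[0,0,0],0.03]

```text
time: 6.62
eef_pos: [0.4924, -0.0536, 0.1984]
tcp_rot: [0.577, 0.817, 0.0, -0.001]
contact_force: [0.7, 0.1, -3.3]
opening: 0.452
finger_force: 51.3
```

>>> drive_tool:
  moves:
    - [[0,0,0.15],[0,0,0],0.03]
    - [[0,0,0.15],[0,0,0],0.03]
    - [[0,0,0.15],[0,0,0],0.03]
    - [[0,0,0.13],[0,0,0],0.03]
    - [[0,0,0],[0,0,0],0.03]

```text
time: 7.25
eef_pos: [0.4924, -0.0561, 0.1985]
tcp_rot: [0.786, 0.618, -0.0, -0.001]
contact_force: [0.5, -0.3, -3.1]
opening: 0.454
finger_force: 51.3
```

```bash
python3 d.py 0.5266 0.0983 0.19 1.3317
```

```text
t 7.25 pos [ 0.4924 -0.0561  0.1985] psi 1.332296536995282 q [-0.3185 -0.0657  2.0551  0.0001  1.1539 -0.0801] F [ 0.534  -0.2846 -3.1285] tq [-0.0258 -0.0209 -0.0315] ff 51.33863031864166 op 0.4535671487007406
turn [-0.0017 -0.0002  0.0006] shift now [ 0.1581 -0.0032  0.0086] shift after turn [ 0.1581 -0.0034  0.0085] len 0.1583781067728679
```

>>> drive_tool:
  moves:
    - [[0,0,0],[0.034,-0.0007,0],0.03]
    - [[0,0,0],[0.034,-0.0007,0],0.03]
    - [[0,0,0],[0.034,-0.0007,0],0.03]
    - [[0,0,0],[0.034,-0.0007,0],0.03]
    - [[0,0,0],[0.022,-0.0006,0.008],0.03]

```text
time: 7.88
eef_pos: [0.5277, 0.0993, 0.1916]
tcp_rot: [0.786, 0.619, 0.0, 0.0]
contact_force: [0.2, -0.2, -2.8]
opening: 0.449
finger_force: 51.3
```

>>> drive_tool:
  moves:
    - [[0,0,0],[0,0,0.02],0.03]
    - [[0,0,0],[0,0,0.02],0.03]
    - [[0,0,0],[0,0,0.015],0.03]
    - [[0,0,0],[0,0,0.01],0.03]
    - [[0,0,0],[0,0,0],0.03]

```text
time: 8.5
eef_pos: [0.5269, 0.0978, 0.1256]
tcp_rot: [0.787, 0.617, -0.001, -0.001]
contact_force: [-0.5, -0.7, -2.3]
opening: 0.453
finger_force: 51.3
```

```bash
python3 d.py 0.5266 0.0983 0.12 1.3317;  python3 - <<'E'
from h import *
a=cam('top'); b=cam('side')
np.save('t.npy',a['image']);np.save('s.npy',b['image'])
A=cv2.resize(a['image'][190:300,140:290],None,fx=2.6,fy=2.6); B=cv2.resize(b['image'][220:390,220:360],None,fx=2.9,fy=2.9)
o=np.zeros((493,800,3),np.uint8); o[:A.shape[0],:A.shape[1]]=A; o[:B.shape[0],392:392+B.shape[1]]=B[:,:408]; cv2.imwrite('pics/c3.png',o[...,::-1])
E
```

```text
t 8.5 pos [0.5269 0.0978 0.1256] psi 1.3310351667656157 q [-0.0059  0.12    2.0121  0.      1.0112  0.2338] F [-0.5326 -0.6638 -2.3352] tq [-0.0124 -0.0458  0.0483] ff 51.33712649345398 op 0.45284844233795524
turn [-0.0017  0.0004 -0.0007] shift now [ 0.0004 -0.0004  0.0056] shift after turn [ 0.0004 -0.0004  0.0056] len 0.005646609387106064
```

View pics/c3.png

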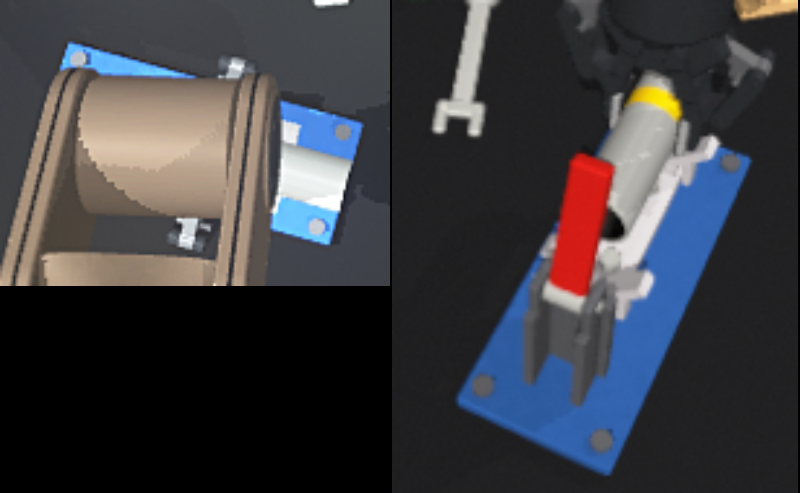

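The side view shows the pipe held above the notches between them, its near end near (296,296), short of the stop, with the red bar upright beyond it. Lowering with force checks.

>>> drive_tool:
  moves:
    - [[0,0,0],[0,0,0.01],0.03]
    - [[0,0,0],[0,0,0.01],0.03]
    - [[0,0,0],[0,0,0.006],0.03]
    - [[0,0,0],[0,0,0],0.03]

```text
time: 9.1
eef_pos: [0.5268, 0.0979, 0.0994]
tcp_rot: [0.787, 0.617, -0.001, -0.001]
contact_force: [-1.0, -0.2, -2.4]
opening: 0.448
finger_force: 51.3
```

>>> drive_tool:
  moves:
    - [[0,0,0],[0,0,0.002],0.03]
    - [[0,0,0],[0,0,0.002],0.03]
    - [[0,0,0],[0,0,0],0.03]

```text
time: 9.48
eef_pos: [0.5274, 0.0979, 0.0964]
tcp_rot: [0.787, 0.617, -0.0, -0.0]
contact_force: [0.8, 0.8, -2.8]
opening: 0.458
finger_force: 51.3
```

```bash
python3 d.py 0.5266 0.0983 0.092 1.3317
```

```text
t 9.475 pos [0.5274 0.0979 0.0964] psi 1.3308019299760119 q [-0.0057  0.1639  2.0253 -0.      0.9525  0.2343] F [ 0.7792  0.7954 -2.7535] tq [ 0.0287 -0.025  -0.0458] ff 51.337512731552124 op 0.4577572704830327
turn [-0.0001  0.     -0.0009] shift now [ 0.0002 -0.0009  0.0044] shift after turn [ 0.0002 -0.0009  0.0044] len 0.004467724911723721
```

>>> drive_tool:
  moves:
    - [[0,0,0],[0,0,0.0015],0.03]
    - [[0,0,0],[0,0,0.0015],0.03]
    - [[0,0,0],[0,0,0],0.03]

```text
time: 9.85
eef_pos: [0.5273, 0.0979, 0.0932]
tcp_rot: [0.787, 0.617, -0.0, -0.0]
contact_force: [0.1, -0.6, -1.8]
opening: 0.455
finger_force: 51.3
```

>>> drive_tool:
  moves:
    - [[0,0,0],[0,0,0.001],0.03]
    - [[0,0,0],[0,0,0.001],0.03]
    - [[0,0,0],[0,0,0],0.03]

```text
time: 10.22
eef_pos: [0.5273, 0.0979, 0.0913]
tcp_rot: [0.787, 0.617, -0.0, -0.0]
contact_force: [0.6, 0.6, -3.8]
opening: 0.454
finger_force: 51.3
```

>>> drive_tool:
  moves:
    - [[0,0,0],[0,0,0.001],0.03]
    - [[0,0,0],[0,0,0.001],0.03]
    - [[0,0,0],[0,0,0],0.03]

```text
time: 10.6
eef_pos: [0.5273, 0.0979, 0.0893]
tcp_rot: [0.787, 0.617, -0.0, -0.0]
contact_force: [0.2, -0.1, -2.9]
opening: 0.455
finger_force: 51.3
```

>>> drive_tool:
  moves:
    - [[0,0,0],[0,0,0.001],0.03]
    - [[0,0,0],[0,0,0.001],0.03]
    - [[0,0,0],[0,0,0],0.03]

```text
time: 10.98
eef_pos: [0.5273, 0.0979, 0.0873]
tcp_rot: [0.787, 0.617, -0.0, -0.0]
contact_force: [-0.8, -0.2, -2.9]
opening: 0.451
finger_force: 51.3
```

>>> drive_tool:
  moves:
    - [[0,0,0],[0,0,0.001],0.03]
    - [[0,0,0],[0,0,0.001],0.03]
    - [[0,0,0],[0,0,0],0.03]

```text
time: 11.35
eef_pos: [0.5273, 0.0979, 0.0853]
tcp_rot: [0.787, 0.617, -0.0, -0.0]
contact_force: [-0.4, -0.7, -3.6]
opening: 0.45
finger_force: 51.3
```

>>> drive_tool:
  moves:
    - [[0,0,0],[0,0,0.001],0.03]
    - [[0,0,0],[0,0,0.001],0.03]
    - [[0,0,0],[0,0,0],0.03]

```text
time: 11.72
eef_pos: [0.5273, 0.0979, 0.0833]
tcp_rot: [0.787, 0.617, -0.0, -0.0]
contact_force: [0.3, -0.1, -3.1]
opening: 0.449
finger_force: 51.3
```

>>> drive_tool:
  moves:
    - [[0,0,0],[0,0,0.001],0.03]
    - [[0,0,0],[0,0,0.001],0.03]
    - [[0,0,0],[0,0,0],0.03]

```text
time: 12.1
eef_pos: [0.5273, 0.0979, 0.0813]
tcp_rot: [0.787, 0.617, -0.0, -0.0]
contact_force: [-0.6, -0.1, -2.0]
opening: 0.456
finger_force: 51.3
```

>>> drive_tool:
  moves:
    - [[0,0,0],[0,0,0.001],0.03]
    - [[0,0,0],[0,0,0.001],0.03]
    - [[0,0,0],[0,0,0],0.03]

```text
time: 12.48
eef_pos: [0.5273, 0.0979, 0.0793]
tcp_rot: [0.787, 0.617, -0.0, -0.0]
contact_force: [0.5, 0.0, -2.4]
opening: 0.451
finger_force: 51.3
```

>>> drive_tool:
  moves:
    - [[0,0,0],[0,0,0.001],0.03]
    - [[0,0,0],[0,0,0.001],0.03]
    - [[0,0,0],[0,0,0],0.03]

```text
time: 12.85
eef_pos: [0.5273, 0.0979, 0.0773]
tcp_rot: [0.787, 0.617, -0.0, -0.0]
contact_force: [0.6, 0.7, -2.9]
opening: 0.454
finger_force: 51.3
```

>>> drive_tool:
  moves:
    - [[0,0,0],[0,0,0.001],0.03]
    - [[0,0,0],[0,0,0.001],0.03]
    - [[0,0,0],[0,0,0],0.03]

```text
time: 13.22
eef_pos: [0.5275, 0.0979, 0.0761]
tcp_rot: [0.787, 0.617, -0.0, -0.0]
contact_force: [-3.8, -0.1, 3.1]
opening: 0.453
finger_force: 52.0
```

Touch felt at TCP z of about 0.076, on the +x wall. Nudging sideways to centre.

>>> drive_tool:
  moves:
    - [[0,0,0],[0,-0.0005,0],0.03]
    - [[0,0,0],[0,-0.0003,0.0],0.03]
    - [[0,0,0],[0,0,0],0.03]

```text
time: 13.6
eef_pos: [0.5269, 0.0981, 0.0755]
tcp_rot: [0.787, 0.617, 0.0, 0.0]
contact_force: [-0.6, 0.3, 0.8]
opening: 0.454
finger_force: 51.7
```

```bash
python3 d.py 0.5266 0.0983 0.092 1.3317
```

```text
t 13.6 pos [0.5269 0.0981 0.0755] psi 1.330584773210996 q [-0.0054  0.196   2.0341  0.0002  0.9107  0.2347] F [-0.6175  0.2525  0.8162] tq [ 0.0492  0.1048 -0.0163] ff 51.7095011472702 op 0.4539653282333097
turn [ 0.0007 -0.0003 -0.0011] shift now [ 0.0001 -0.0003 -0.0165] shift after turn [ 0.0001 -0.0003 -0.0165] len 0.016473663199939113
```

>>> drive_tool:
  moves:
    - [[0,0,0],[0,0,0.0005],0.03]
    - [[0,0,0],[0,0,0.0003],0.03]
    - [[0,0,0],[0,0,0],0.03]

```text
time: 13.98
eef_pos: [0.5269, 0.0981, 0.0755]
tcp_rot: [0.787, 0.617, 0.0, 0.0]
contact_force: [-3.8, -0.5, 6.1]
opening: 0.453
finger_force: 52.3
```

>>> drive_tool:
  moves:
    - [[0,0,0],[0,-0.0005,0],0.03]
    - [[0,0,0],[0,-0.0003,0],0.03]
    - [[0,0,0],[0,0,0],0.03]

```text
time: 14.35
eef_pos: [0.5268, 0.0981, 0.0754]
tcp_rot: [0.787, 0.617, 0.001, 0.001]
contact_force: [-1.3, -0.8, 5.2]
opening: 0.451
finger_force: 52.1
```

```bash
python3 d.py 0.5266 0.0983 0.092 1.3317
```

```text
t 14.35 pos [0.5268 0.0981 0.0754] psi 1.3305317654626083 q [-0.0052  0.1954  2.0351 -0.0002  0.9088  0.2352] F [-1.2977 -0.8431  5.1572] tq [-0.1357  0.0688 -0.0769] ff 52.05784499645233 op 0.45075845829148337
turn [ 0.0023 -0.0004 -0.0012] shift now [ 0.0001 -0.0002 -0.0166] shift after turn [ 0.0001 -0.0002 -0.0166] len 0.016581581006470215
```

Seated: sideways command no longer moves it, so both walls carry it. Sliding to the stop.

>>> drive_tool:
  moves:
    - [[0,0,0],[0.003,0,0],0.03]
    - [[0,0,0],[0.004,0,0],0.03]
    - [[0,0,0],[0.004,0,0],0.03]
    - [[0,0,0],[0.004,0,0],0.03]
    - [[0,0,0],[0.003,0,0],0.03]

```text
time: 14.98
eef_pos: [0.5306, 0.1139, 0.0754]
tcp_rot: [0.786, 0.618, -0.001, 0.002]
contact_force: [-2.6, -8.6, 6.9]
opening: 0.453
finger_force: 52.2
```

```bash
python3 d.py 0.5333 0.1255 0.0754 1.3317
python3 - <<'E'
from m import *
c=cam('side'); s=ctrl.get_state(); d=np.array([np.cos(1.331),np.sin(1.331),0]); p=s['eef_pos']+[0,0,.002]
print('pred end,stop-ish', proj(c,[p,p+.09*d]).round(1))
h=cv2.cvtColor(c['image'],cv2.COLOR_RGB2HSV); y=(h[...,0]>22)&(h[...,0]<33)&(h[...,1]>130)&(h[...,2]>120); y[:200]=0;y[:,:270]=0;y[330:]=0;y[:,360:]=0
print('tape',big(y).reshape(-1,2).mean(0), 'pred tape', proj(c,[p+[0,0.008,.0175]]))
E
```

```text
t 14.975 pos [0.5306 0.1139 0.0754] psi 1.331360163874153 q [ 0.0262  0.2106  2.0169 -0.005   0.9142  0.2687] F [-2.6272 -8.6191  6.8503] tq [-1.1781  0.4046 -0.1827] ff 52.22192645072937 op 0.45275426814399256
turn [ 0.0009  0.0039 -0.0003] shift now [ 0.0119 -0.0001 -0.0001] shift after turn [ 0.0119 -0.0001 -0.    ] len 0.01190260684839054
pred end,stop-ish [[305.  282. ]
 [286.  318.4]]
tape [306.         277.17948718] pred tape [[305.06121271 280.03351587]]
```

>>> drive_tool:
  moves:
    - [[0,0,0],[0,0,0],0.03]
    - [[0,0,0],[0,0,0],0.03]

```text
time: 15.28
eef_pos: [0.5307, 0.1142, 0.0754]
tcp_rot: [0.787, 0.618, -0.001, 0.001]
contact_force: [-2.3, -6.4, 6.9]
opening: 0.455
finger_force: 52.2
```

>>> drive_tool:
  moves:
    - [[0,0,0],[0.001,0,-0.0003],0.03]
    - [[0,0,0],[0.001,0,0],0.03]
    - [[0,0,0],[0.001,0,0],0.03]

```text
time: 15.65
eef_pos: [0.5314, 0.117, 0.0754]
tcp_rot: [0.787, 0.618, -0.001, 0.001]
contact_force: [-1.8, -6.4, 4.7]
opening: 0.453
finger_force: 52.0
```

```bash
python3 d.py 0.5333 0.1255 0.0754 1.3317
python3 - <<'E'
from m import *
b=cam('side'); B=cv2.resize(b['image'][230:380,230:350],None,fx=4,fy=4,interpolation=cv2.INTER_CUBIC); cv2.imwrite('pics/c4.png',B[...,::-1])
E
```

```text
t 15.65 pos [0.5314 0.117  0.0754] psi 1.3311435747724367 q [ 0.0316  0.213   2.0139 -0.0042  0.9143  0.2738] F [-1.7691 -6.4281  4.7292] tq [-1.055   0.2269 -0.1155] ff 52.03788757324219 op 0.45281824142491023
turn [ 0.0013  0.0031 -0.0006] shift now [ 0.0087 -0.0001 -0.    ] shift after turn [ 0.0087 -0.0001  0.    ] len 0.008750125467034887
```

View pics/c4.png

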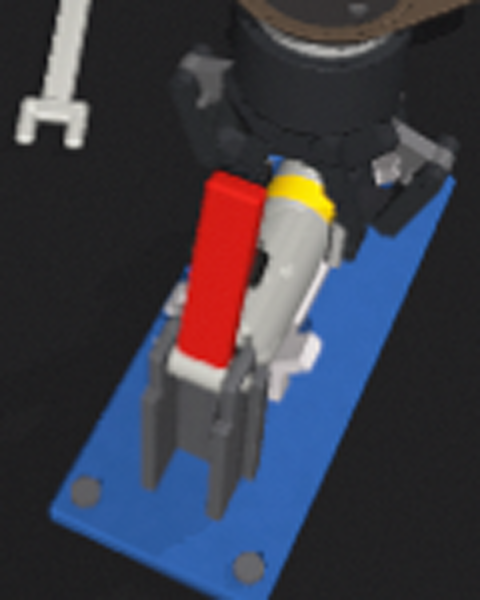

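The picture shows the pipe lying in the notches, its end still hidden short of the stop behind the bar. The drag is friction from my pressing, so I'll relieve it and continue.

>>> drive_tool:
  moves:
    - [[0,0,0],[0,0,-0.0006],0.03]
    - [[0,0,0],[0.002,0,0],0.03]
    - [[0,0,0],[0.002,0,0],0.03]
    - [[0,0,0],[0.001,0,0],0.03]

```text
time: 16.2
eef_pos: [0.5327, 0.1236, 0.0757]
tcp_rot: [0.787, 0.618, 0.001, 0.001]
contact_force: [2.8, -4.5, 0.1]
opening: 0.448
finger_force: 51.6
```

>>> drive_tool:
  moves:
    - [[0,0,0],[0,0.0005,0.0002],0.03]
    - [[0,0,0],[0.001,0,0],0.03]
    - [[0,0,0],[0,0,0],0.03]

```text
time: 16.58
eef_pos: [0.533, 0.1244, 0.0755]
tcp_rot: [0.787, 0.617, 0.0, 0.0]
contact_force: [2.6, -4.0, 1.5]
opening: 0.455
finger_force: 51.8
```

>>> drive_tool:
  moves:
    - [[0,0,0],[0.001,0.0006,0],0.03]
    - [[0,0,0],[0.001,0,0],0.03]
    - [[0,0,0],[0,0,0],0.03]

```text
time: 16.95
eef_pos: [0.5333, 0.1249, 0.0754]
tcp_rot: [0.786, 0.618, -0.002, 0.0]
contact_force: [-0.1, -9.3, 4.6]
opening: 0.452
finger_force: 52.0
```

>>> drive_tool:
  moves:
    - [[0,0,0],[0.0007,0,-0.0002],0.03]
    - [[0,0,0],[0,0,0],0.03]

```text
time: 17.2
eef_pos: [0.5333, 0.1249, 0.0755]
tcp_rot: [0.786, 0.618, -0.002, 0.001]
contact_force: [-0.9, -10.1, 3.9]
opening: 0.457
finger_force: 52.0
```

```bash
python3 d.py 0.5333 0.1255 0.0754 1.3317
```

```text
t 17.2 pos [0.5333 0.1249 0.0755] psi 1.3315335588010615 q [ 0.0466  0.2217  2.0032 -0.0051  0.9196  0.2889] F [ -0.9007 -10.0938   3.8725] tq [-1.6897 -0.0248 -0.1635] ff 51.96591317653656 op 0.45663231918120595
turn [-0.0017  0.0047 -0.0002] shift now [ 0.0006 -0.0001  0.0001] shift after turn [ 0.0006 -0.0001  0.0001] len 0.0005741016181122933
```

Blocked at the predicted place, so the pipe is butted. Easing off and releasing.

>>> drive_tool:
  moves:
    - [[0,0,0],[-0.001,0,-0.0002],0.03]
    - [[0,0,0],[0,0,0],0.03]
    - [[0,0,0],[0,0,0],0.05]
    - [[0,0,0],[0,0,0],0.065]
    - [[0,0,0],[0,0,0],0.08]
  grip_force: 20

```text
time: 17.82
eef_pos: [0.533, 0.1265, 0.0752]
tcp_rot: [0.787, 0.618, -0.0, -0.001]
contact_force: [-0.2, -0.3, -0.6]
opening: 0.932
finger_force: 0.0
```

>>> drive_tool:
  moves:
    - [[0,0,0],[0,0,0],0.0854]
    - [[0,0,0],[0,0,-0.01],0.0854]
    - [[0,0,0],[0,0,-0.03],0.0854]
    - [[0,0,0],[0,0,-0.04],0.0854]
    - [[0,0,0],[0,0,-0.04],0.0854]

```text
time: 18.45
eef_pos: [0.5337, 0.1259, 0.1976]
tcp_rot: [0.787, 0.617, 0.0, 0.0]
contact_force: [0.5, 0.2, 0.4]
opening: 0.999
finger_force: 0.0
```

```bash
python3 d.py 0.5333 0.1255 0.28 1.3317
```

```text
t 18.45 pos [0.5337 0.1259 0.1976] psi 1.3307966826373938 q [0.0466 0.0558 1.9358 0.0002 1.1495 0.2865] F [0.5321 0.2452 0.4196] tq [-0.0472 -0.0421 -0.0077] ff 0.0 op 0.9990273867614069
turn [ 0.0004 -0.0003 -0.0009] shift now [-0.0005 -0.0002 -0.0824] shift after turn [-0.0005 -0.0003 -0.0824] len 0.0823861301797072
```

>>> drive_tool:
  moves:
    - [[0,0,0],[0,0,-0.04],0.0854]
    - [[0,0,0],[0,0,-0.03],0.0]
    - [[0,0,0],[0.05,0,0],0.0]
    - [[0,0,0],[0.05,0,0],0.0]
    - [[0,0,0],[0.05,0,0],0.0]

```text
time: 19.08
eef_pos: [0.5697, 0.273, 0.2669]
tcp_rot: [0.787, 0.617, 0.001, 0.0]
contact_force: [-0.1, -0.2, 0.6]
opening: 0.141
finger_force: 0.0
```

>>> drive_tool:
  moves:
    - [[0,0,0],[0,0,0],0.0]
    - [[0,0,0],[0,0,0],0.0]

```text
time: 19.32
eef_pos: [0.5692, 0.2715, 0.266]
tcp_rot: [0.787, 0.618, -0.0, 0.0]
contact_force: [-0.3, -0.8, -0.0]
opening: -0.002
finger_force: 0.0
```

```bash
python3 d.py 0.5689 0.2712 0.216 1.3317
python3 - <<'E'
from m import *
a=cam('top');b=cam('side'); B=cv2.resize(b['image'][200:390,210:350],None,fx=2.8,fy=2.8,interpolation=cv2.INTER_CUBIC);A=cv2.resize(a['image'][190:300,140:290],None,fx=2.6,fy=2.6)
o=np.zeros((532,790,3),np.uint8);o[:286,:390]=A;o[:,392:784]=B;cv2.imwrite('pics/c5.png',o[...,::-1])
E
```

```text
t 19.325 pos [0.5692 0.2715 0.266 ] psi 1.3312828389787776 q [ 0.2845  0.1771  1.6738 -0.0004  1.2909  0.5241] F [-0.2688 -0.7947 -0.004 ] tq [-0.0187  0.0169 -0.0443] ff 0.0 op -0.0018619450535615244
turn [ 0.0001  0.0004 -0.0004] shift now [-0.0003 -0.0002  0.05  ] shift after turn [-0.0003 -0.0002  0.05  ] len 0.05002150777735988
```

View pics/c5.png

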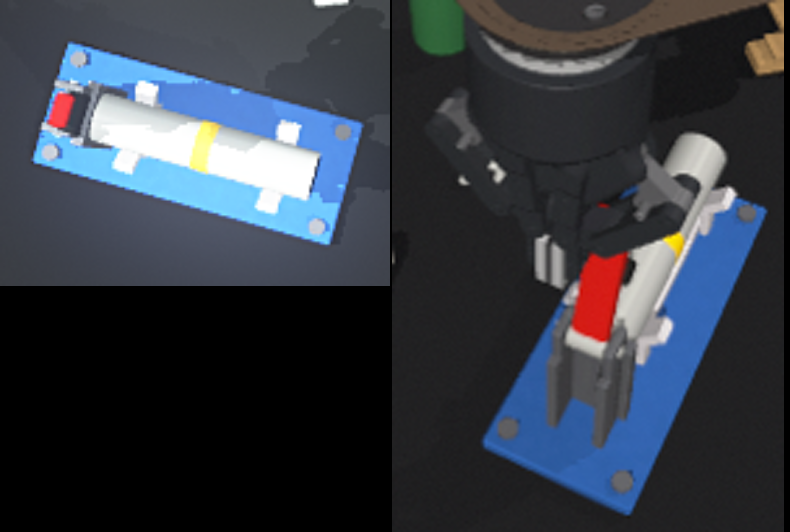

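The top crop shows the pipe butted and centred (tape at crop (205,147)). The side crop shows the upright bar and the closed fingertips at about (550,265). I'll check that against the kinematics.

Run:
```python
from m import *
c=cam('side'); s=ctrl.get_state(); p=s['eef_pos']
print(proj(c,[p-[0,0,.017],[.5587,.2294,.114],[.5587,.2294,.214],[.5587-.0238,.2294-.097,.12]]).round(1))
h=cv2.cvtColor(c['image'],cv2.COLOR_RGB2HSV); r=((h[...,0]<6)|(h[...,0]>174))&(h[...,1]>170)&(h[...,2]>90)
print(cv2.boxPoints(cv2.minAreaRect(big(r))))
t=cam('top'); print(proj(t,[[.5587,.2294,.214],[.5333,.1255,.0775]]))
h=cv2.cvtColor(t['image'],cv2.COLOR_RGB2HSV); r=((h[...,0]<6)|(h[...,0]>174))&(h[...,1]>170)&(h[...,2]>90)
print(big(r).reshape(-1,2).mean(0))
y=(h[...,0]>22)&(h[...,0]<36)&(h[...,1]>70)&(h[...,2]>120); y[:200]=0;y[:,300:]=0;print('tape',big(y).reshape(-1,2).mean(0))
```

```text
[[269.1 295.3]
 [279.9 320.7]
 [281.7 287.2]
 [303.  276.1]]
[[271.93494 318.1044 ]
 [279.4599  286.7504 ]
 [294.13464 290.2723 ]
 [286.60968 321.6263 ]]
[[147.0263735  227.63613721]
 [218.2859271  245.81945644]]
[163.15625 231.96875]
tape [217.89130435 246.04347826]
```

>>> drive_tool:
  moves:
    - [[0,0,0],[0,0,0.05],0.0]
    - [[0,0,0],[-0.024,0,0],0.0]
    - [[0,0,0],[-0.022,0,0.001],0.0]
    - [[0,0,0],[-0.0117,0,0.0035],0.0]
    - [[0,0,0],[-0.0116,0,0.0036],0.0]

```text
time: 20.15
eef_pos: [0.5539, 0.2038, 0.2102]
tcp_rot: [0.787, 0.617, 0.002, 0.001]
contact_force: [-0.8, 2.2, 2.7]
opening: -0.003
finger_force: 1.5
```

>>> drive_tool:
  moves:
    - [[0,0,0],[-0.0093,0,0.0061],0.0]
    - [[0,0,0],[-0.0092,0,0.0062],0.0]
    - [[0,0,0],[-0.0074,0,0.0083],0.0]
    - [[0,0,0],[-0.0074,0,0.0083],0.0]
    - [[0,0,0],[0,0,0],0.0]

```text
time: 20.78
eef_pos: [0.5438, 0.1713, 0.1768]
tcp_rot: [0.787, 0.617, -0.002, -0.001]
contact_force: [-0.8, -0.3, 0.1]
opening: -0.002
finger_force: 0.0
```

```bash
python3 d.py 0.5422 0.162 0.1588 1.3317
python3 - <<'E'
from m import *
a=cam('top');b=cam('side'); B=cv2.resize(b['image'][200:390,210:350],None,fx=2.8,fy=2.8,interpolation=cv2.INTER_CUBIC);A=cv2.resize(a['image'][190:300,140:290],None,fx=2.6,fy=2.6)
o=np.zeros((532,790,3),np.uint8);o[:286,:390]=A;o[:,392:784]=B;cv2.imwrite('pics/c6.png',o[...,::-1])
E
```

```text
t 20.775 pos [0.5438 0.1713 0.1768] psi 1.3302366374271148 q [ 0.1273  0.1293  1.8974 -0.0003  1.119   0.368 ] F [-0.7696 -0.3253  0.0659] tq [ 0.0123 -0.0333  0.0263] ff 0.0 op -0.002163897253404867
turn [-0.0037  0.0017 -0.0015] shift now [-0.0093  0.0007  0.018 ] shift after turn [-0.0094  0.0006  0.018 ] len 0.02028429472292216
```

View pics/c6.png

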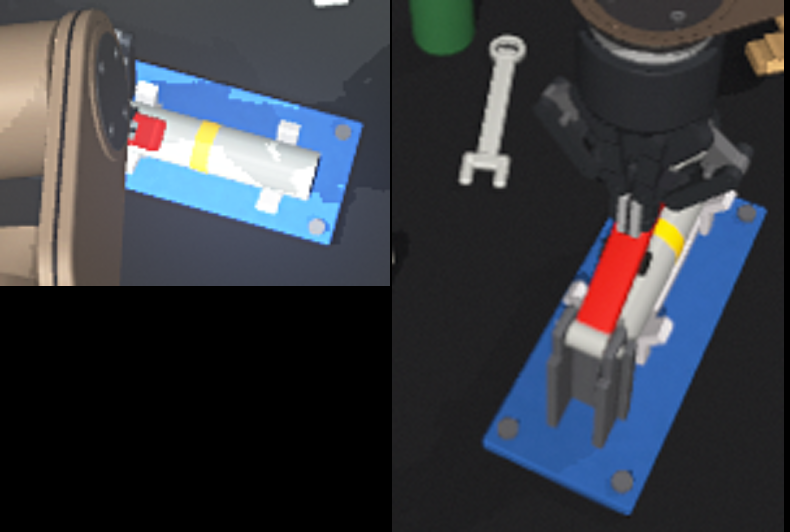

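The bar is swinging down under the fingertips (side crop (630,215)), and the pipe's tape is unmoved. Continuing.

>>> drive_tool:
  moves:
    - [[0,0,0],[-0.004,0,0.007],0.0]
    - [[0,0,0],[-0.0034,0,0.007],0.0]
    - [[0,0,0],[-0.002,0,0.006],0.0]
    - [[0,0,0],[-0.002,0,0.005],0.0]
    - [[0,0,0],[0,0,0],0.0]

```text
time: 21.5
eef_pos: [0.5421, 0.1607, 0.1529]
tcp_rot: [0.787, 0.617, -0.0, -0.0]
contact_force: [0.3, -0.4, 0.1]
opening: -0.004
finger_force: 0.0
```

>>> drive_tool:
  moves:
    - [[0,0,0],[-0.001,0,0.003],0.0]
    - [[0,0,0],[0,0,0.003],0.0]
    - [[0,0,0],[0,0,0],0.0]

```text
time: 21.88
eef_pos: [0.5421, 0.1597, 0.1475]
tcp_rot: [0.787, 0.617, -0.0, 0.0]
contact_force: [-0.0, -0.1, 1.1]
opening: 0.001
finger_force: 0.3
```

>>> drive_tool:
  moves:
    - [[0,0,0],[0,0,0.002],0.0]
    - [[0,0,0],[0,0,0.002],0.0]
    - [[0,0,0],[0,0,0],0.0]

```text
time: 22.25
eef_pos: [0.5422, 0.1598, 0.1436]
tcp_rot: [0.787, 0.617, 0.0, 0.0]
contact_force: [0.1, -0.5, 1.1]
opening: 0.002
finger_force: 0.7
```

>>> drive_tool:
  moves:
    - [[0,0,0],[0,0,0.0015],0.0]
    - [[0,0,0],[0,0,0.0015],0.0]
    - [[0,0,0],[0,0,0],0.0]

```text
time: 22.62
eef_pos: [0.5422, 0.1599, 0.1406]
tcp_rot: [0.787, 0.617, 0.0, 0.0]
contact_force: [0.2, -1.2, 1.8]
opening: 0.004
finger_force: 0.9
```

>>> drive_tool:
  moves:
    - [[0,0,0],[0,0,0.001],0.0]
    - [[0,0,0],[0,0,0.001],0.0]
    - [[0,0,0],[0,0,0],0.0]

```text
time: 23.0
eef_pos: [0.5421, 0.1599, 0.1386]
tcp_rot: [0.787, 0.617, 0.0, -0.0]
contact_force: [0.8, -2.1, 1.8]
opening: -0.0
finger_force: 1.1
```

>>> drive_tool:
  moves:
    - [[0,0,0],[0,0,0.001],0.0]
    - [[0,0,0],[0,0,0.001],0.0]
    - [[0,0,0],[0,0,0],0.0]

```text
time: 23.38
eef_pos: [0.5421, 0.1599, 0.1366]
tcp_rot: [0.787, 0.617, 0.0, -0.0]
contact_force: [0.5, -1.8, 3.4]
opening: 0.002
finger_force: 1.3
```

>>> drive_tool:
  moves:
    - [[0,0,0],[0,0,0.0008],0.0]
    - [[0,0,0],[0,0,0],0.0]

```text
time: 23.62
eef_pos: [0.5421, 0.1599, 0.1361]
tcp_rot: [0.787, 0.617, -0.0, 0.0]
contact_force: [-0.5, -2.7, 4.1]
opening: -0.004
finger_force: 2.0
```

>>> drive_tool:
  moves:
    - [[0,0,0],[0,0,0.0006],0.0]
    - [[0,0,0],[0,0,0],0.0]

```text
time: 23.88
eef_pos: [0.5421, 0.1599, 0.136]
tcp_rot: [0.787, 0.617, -0.0, 0.0]
contact_force: [-2.5, -3.3, 6.2]
opening: 0.001
finger_force: 3.1
```

>>> drive_tool:
  moves:
    - [[0,0,0],[0,0,0.0005],0.0]
    - [[0,0,0],[0,0,0],0.0]
    - [[0,0,0],[0,0,0],0.0]

```text
time: 24.25
eef_pos: [0.5422, 0.1599, 0.1359]
tcp_rot: [0.787, 0.617, -0.0, 0.0]
contact_force: [-3.0, -2.3, 8.1]
opening: 0.001
finger_force: 4.0
```

>>> drive_tool:
  moves:
    - [[0,0,0],[0,0,0],0.0]
    - [[0,0,0],[0,0,-0.002],0.0]
    - [[0,0,0],[0,0,-0.01],0.0]
    - [[0,0,0],[0,0,-0.04],0.0]
    - [[0,0,0],[0,0,-0.05],0.0]

```text
time: 24.88
eef_pos: [0.5409, 0.1601, 0.2363]
tcp_rot: [0.787, 0.617, -0.001, -0.001]
contact_force: [0.3, 0.1, 0.2]
opening: -0.0
finger_force: 0.0
```

>>> drive_tool:
  moves:
    - [[0,0,0],[-0.05,0,-0.02],0.0]
    - [[0,0,0],[-0.05,0,0],0.0]
    - [[0,0,0],[0,0,0],0.0]

```text
time: 25.25
eef_pos: [0.5178, 0.0608, 0.2573]
tcp_rot: [0.788, 0.616, 0.0, 0.0]
contact_force: [-0.7, 0.2, -0.0]
opening: -0.0
finger_force: 0.0
```

Run:
```python
from m import *
a=cam('top');b=cam('side'); B=cv2.resize(b['image'][200:390,210:350],None,fx=2.8,fy=2.8,interpolation=cv2.INTER_CUBIC);A=cv2.resize(a['image'][190:300,140:290],None,fx=2.6,fy=2.6)
o=np.zeros((532,790,3),np.uint8);o[:286,:390]=A;o[:,392:784]=B;cv2.imwrite('pics/c7.png',o[...,::-1]); print(ctrl.get_state()['eef_pos'],ctrl.get_state()['time'])
```

```text
[0.5181382  0.0627781  0.25680317] 25.35
```

View pics/c7.png

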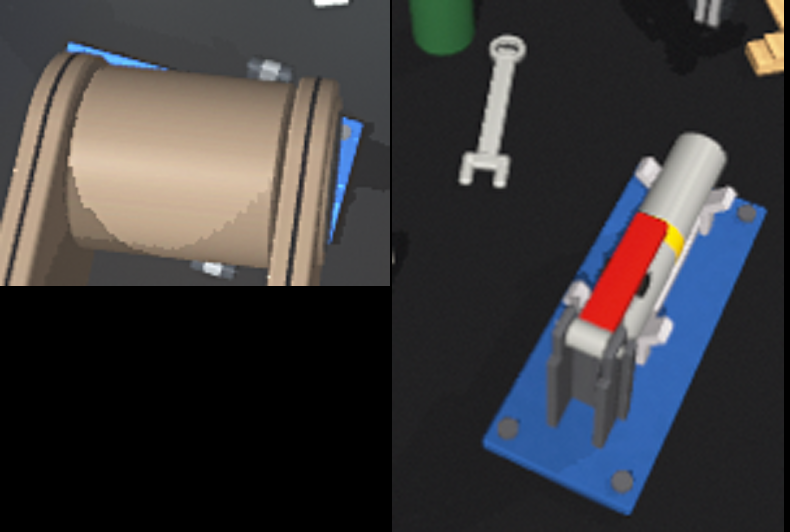

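The side crop shows the bar down on the pipe (bar tip at about (650,225)), the pipe in the notches against the stop, and the robot clear. Handing in.

```bash
python3 -c "
from plant import ctrl
print(ctrl.sign_off())"
```

```text
the job is handed in; nothing more can be done
None
```

I set the pipe in the notches, slid it against the stop and let it go, then swung the clamp bar down (about 8 N at the tip) and handed the job in at about 25 s; the sign-off returned no verdict.

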